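# Put the chalk tin away and lock the teacher's drawer

### The arm

A 6-joint arm with a two-finger parallel gripper is mounted at the origin on the work surface. World frame = base frame: x ahead of the robot, y to its left, z up, the work surface at z = 0. Lengths are in m, angles in rad, forces in N, time in s.
With the tool pointing down it reaches from about 0.3 to 0.825 m from the base axis. Payload 5.4 kg.
Tool frame: the origin (TCP) lies on the centre line of the jaws, within the pads' length; the fingertips stand arm.tip_extent ahead of it and the grasp point (between the pads) lies 3 mm ahead of it (arm.tip_extent is the distance from the TCP to the fingertips, in m); z points along the fingers, y is the line along which they close (so a half turn about z gives the same grasp; the last joint's range is limited). The gripper opens to 92 mm and grips with 3 to 60 N. Pads are 20 mm wide; open, the fingers measure 128 mm over their backs; the gripper's body (75 mm by 189 mm) begins 69 mm behind the grasp point.
Start: joints at [-1.526, 0.158, 1.597, -0, 1.386, -0.21], TCP at [0.145, -0.556, 0.237] pointing down, gripper open.
Joint ranges: [-2.91, 2.91], [-0.94, 2.29], [0.18, 2.7], [-1.29, 4.43], [0.17, 2.64], [-3, 3]. Speed limits (rad/s): [2.57, 2.57, 3.14, 3.14, 3.14, 3.14].

### API

Orientations are given as a 3x3 rotation matrix whose columns are the frame's x, y, z axes.
In Python, from workcell import arm gives the robot as it stands. The module is installed in compiled form; this text tells all that it offers.
- The arm moves only by the tool move_arm, never from a script. Its argument "moves" is a list of rows, each a list of 2 entries, a list of its own where there are three numbers: the shift along the world's x, y, z in units of 800 mm (1.0 is 800 mm), then the turn, a rotation vector about the world's x, y, z in units of 45 degrees (1.0 is 45 degrees). In form: [[[dx, dy, dz], [ax, ay, az]], ...]. A call has 1 to 10 rows; each row is the pose to reach, as a shift and turn from the pose commanded when the call began; what a row does not reach only later rows make up. A row lasts 1/12 s, in which the tool goes at most 41.7 mm and 7.16 degrees, less where a joint would pass 70% of its speed; a pose out of reach is approached as far as the arm can. A call with a number of a shift or a turn outside -1 to 1 is refused whole. A call with a gripper value outside its range is refused whole. "fingers" is the closure, from 0 (fully open) to 1 (shut), set as the call begins (left out, the last holds). The fingers move at their own pace and stop on an object; the grip force is fixed at half the most. Time passes only in rows, so rows that repeat a pose let the fingers close. It gives the time, the measured TCP pose, the force, the opening and the grip force at its end, in the units of the state.
- arm.state(): the state, without advancing time (a new reading comes with each control period).
- arm.get_image(name): name is "side" or "top" or "wrist"; returns (picture, depth): 400x640x3 uint8, red, green, blue; 400x640 float32, m along the optical axis (not along the pixel's ray), 0 where there is no reading.
- arm.camera_model(name): a dict with "camera_matrix" (3x3 intrinsics, pixels), "R" (3x3) and "t" (3): a world point X has camera coordinates R X + t. Camera axes: x right, y down, z forward; pixel columns grow to the right and rows downward; lengths in m; the calibration is good to about 2 mm. The wrist camera is an equidistant fisheye: a pixel r from the principal point sees the ray r / f radians off the axis. A picture is of the moment at which its call begins: read the wrist's pose just before it. camera_model takes no time and is no camera call; for the wrist camera it gives the pose at the moment of the call.
- arm.hand_in(): hands the job in; it is judged then, once.
The state is a dict: "t": time; "joint_pos": joint angles; "joint_vel": joint speeds; "effort": joint torques, N m; "tool_pos": TCP position; "orientation": TCP orientation; "ft_force": force on the tool from outside, world axes, zero at the start; "torque": the same for the moment, N m; "finger_gap": opening from 0.0 (shut) to 1.0 (fully open); "gripper_force": force on a finger pad.
Only numpy, scipy, OpenCV 4.12 (cv2) and the standard library are available. Lean on these libraries where they do the work, as an engineer would, in place of code of your own. Each camera call takes 0.05 s, during which the arm holds its last target. There are 200 camera calls.

### The job

Without picking it up, slide the open tin of coloured chalk off the pulled-out writing board, sideways into the open drawer beside it, so that it lies flat on the drawer's floor. Then push the drawer fully shut without slamming it, with the tin inside. Last, lock it with the push-buttons on top of the drawer unit: press the green button right down and let it up, then press the red one right down and let it up; never press the yellow one, and leave the other things on the desk where they are.

Things in the scene. Friction and masses are not known exactly. Their poses are not given: they have to be found in the camera images.
- cabinet: low olive steel drawer unit, fixed, 240 deep (x) x 400 wide (y) x 90 mm high. Origin: at desk level under the middle of its front face; x into the unit (away from robot), y left, z up. Drawer on the right (mid y = -110 mm), slides out along -x. Beside it a fixed pulled-out wooden writing board: x -170 to 0, y -26 to 188, top at z = 41 mm; 13 mm open gap to the drawer's side
- drawer (a joint): how far the drawer is open, m: 0 is fully shut, at the start 0.145 to 0.17; grows as it comes out towards the robot. About 2 to 3 N moves it
- drawer_floor (a point): middle of the drawer's inner floor, 26 mm above desk; moves with drawer, axes as cabinet's. Inside x -100 to 94, y -65 to 65 mm. Left and right sides 6 mm thick, rims only 12 mm above floor (3 mm below board top). Front panel 10 mm thick (inner face x = -100), 150 wide, top 84 mm above desk, with round brass cam lock; flush on cabinet front when shut. Cabinet opening is 56 mm high above floor
- drawer_pull (a point): middle of the robot-facing face of the drawer's steel pull, a block 70 wide (y), 26 high, standing 18 mm out from the front panel, 50 mm above the desk; axes as the cabinet's. Push here to shut the drawer
- tin: square pale tin with blue bands, open, full of coloured chalk sticks: 80 x 80 x 35 mm, about 0.28 kg, standing flat on the writing board. Origin: centre of its underside; z up; its sides lie along its x and y, which are roughly those of the cabinet
- green_top (a point): centre of the top face of the green spring button (32 mm across), pressed straight down, moves with it; travel 6 mm, right down at 5 N; on the cabinet's top behind its front edge. The three buttons stand in a row along the cabinet's y, 60 mm apart, and their order varies
- red_top (a point): centre of the top face of the red button, 32 mm across, same travel and spring
- yellow_top (a point): centre of the top face of the yellow button, 32 mm across; not to be pressed
- handset: bystander: black bakelite telephone handset lying on the desk, 210 x 54 x 51 mm, long axis x; origin at the centre of its underside
- holder: bystander: brass chalk holder with a white chalk, 120 mm long, 14 mm thick, lying along its x; origin under its middle
- key: bystander: flat brass drawer key, 63 mm long, 4 mm thick, lying along its x; origin under its middle
- eraser: bystander: felt board eraser with wooden back, 120 x 50 x 34 mm, on the rear left of the cabinet's top (90 mm high); origin at the centre of its underside
- mug: bystander: white mug, 80 mm across, 90 mm high; origin at the centre of its underside
- ink: bystander: small glass ink jar with black cap, 52 mm across, 60 mm high; origin at the centre of its underside

How it is judged:
On the way, in this order (a step that is already met when the one before it is completed fails the run):
1. the tin lies flat on the floor of the drawer, wholly inside its walls, while the drawer is still open more than 60 mm (z of tin in the frame of drawer_floor below 0.004 m and y of tin in the frame of drawer_floor between -0.035 and 0.035 m and x of tin in the frame of drawer_floor between -0.065 and 0.065 m and angle between tin's own z axis and vertical below 0.06 rad and value of joint drawer above 0.06 m), for 0.2 s.
2. the drawer is fully shut (within 4 mm) with the tin lying flat in it (z of tin in the frame of drawer_floor below 0.004 m and y of tin in the frame of drawer_floor between -0.035 and 0.035 m and x of tin in the frame of drawer_floor between -0.065 and 0.065 m and angle between tin's own z axis and vertical below 0.06 rad and value of joint drawer below 0.004 m), for 0.2 s.
3. with the drawer shut, the green button is pressed down by more than 4 mm of its 6 mm (value of joint drawer below 0.004 m and distance of green_top from where it was at the start of the episode above 0.004 m), for 0.05 s.
4. with the drawer shut and green up again, the red button is pressed down by more than 4 mm of its 6 mm (value of joint drawer below 0.004 m and distance of green_top from where it was at the start of the episode below 0.002 m and distance of red_top from where it was at the start of the episode above 0.004 m), for 0.05 s.
At the end, for the whole second after the job is handed in: The drawer is shut within 4 mm, the tin lies flat (within 0.06 rad) and at rest on its floor, wholly inside its walls, all three buttons are up again and the robot touches nothing (all of step 2 and distance of each of green_top, red_top, yellow_top from where it was at the start of the episode below 0.002 m and linear speed of tin below 0.02 m/s and contact force between the fingers and anything else below 0.3 N).
It fails at once if the tin is picked up: its underside's centre comes more than 25 mm above the writing board (66 mm above the desk) (height (world z) of tin above 0.066 m).
It fails at once if the tin is tipped by more than 0.7 rad (40 degrees), which would spill the chalk (angle between tin's own z axis and vertical above 0.7 rad).
It fails at once if the drawer is slammed: it closes faster than 0.4 m/s (velocity of joint drawer below -0.4 m/s).
It fails at once if a wrong press: the yellow button is pressed by more than 3 mm, or green and red are down (more than 3 mm) together (distance of yellow_top from where it was at the start of the episode above 0.003 m or distance of each of green_top, red_top from where it was at the start of the episode above 0.003 m).
It fails at once if a bystander (handset, chalk holder, key, eraser, mug or ink jar) is moved by more than 20 mm (distance of any of handset, holder, key, eraser, mug, ink from where it was at the start of the episode above 0.02 m).
It also fails if it takes over 64 s, if anything falls off the work surface, if the arm or the gripper's body presses on something with over 40 N, if the wrist force passes 120 N, or if a joint passes its speed limit or range.

## Working session

There is one attempt and no reset: what is moved stays moved. The work goes in short steps, Python scripts to look and compute and a tool call to move; the robot and the scene stay as the last step left them, time stands still between calls to the robot, and variables do not carry over. Pictures are saved under pics/ and viewed, at most 10 in all, crops included, and the job is handed in when it is done.

Besides the shell and the picture viewer there is one more tool, called after "Request:" as name(argument=value, ...), one argument or row to a line, values as JSON. move_arm: Moves the arm, as the interface text tells. Shifts and turns lie within -1 to 1; 1 stands for 800 mm of shift or 45 degrees of turn. Its arguments: {"type":"object","properties":{"moves":{"type":"array","items":{"type":"array"}},"fingers":{"type":"number"}},"required":["moves"]}

```bash
mkdir -p pics; cat > h.py <<'E'
from workcell import arm
import numpy as np, cv2
def cap(n,tag):
    m=arm.camera_model(n); im,d=arm.get_image(n)
    np.savez(f'{tag}.npz',im=im,d=d,K=m['camera_matrix'],R=m['R'],t=m['t'])
    cv2.imwrite(f'pics/{tag}.png',im[:,:,::-1]); return im,d,m
def load(tag): return np.load(f'{tag}.npz')
def cloud(z):
    K,R,t,d=z['K'],z['R'],z['t'],z['d']; v,u=np.mgrid[:400,:640]
    c=np.stack([(u-K[0,2])/K[0,0]*d,(v-K[1,2])/K[1,1]*d,d],-1)
    return (c-t)@R
def ray(z,u,v,h):
    K,R,t=z['K'],z['R'],z['t']; o=-R.T@t
    r=R.T@np.array([(u-K[0,2])/K[0,0],(v-K[1,2])/K[1,1],1.]); return o+r*(h-o[2])/r[2]
E
python3 - <<'E'
from h import *
np.set_printoptions(precision=4,suppress=True)
print(arm.tip_extent, arm.state())
for n in('top','side'):
    im,d,m=cap(n,n+'0'); print(n,m['camera_matrix'],-m['R'].T@m['t'])
E
```

```text
0.022 {'t': 0.0, 'joint_pos': array([-1.5261,  0.1591,  1.5982,  0.    ,  1.3862, -0.2101]), 'joint_vel': array([ 0.0001, -0.0001, -0.0017, -0.0001, -0.0001, -0.0006]), 'effort': array([ -0.    , -38.5575, -32.2106,   0.0701,   0.0379,  -0.0001]), 'tool_pos': array([ 0.1449, -0.5558,  0.2356]), 'orientation': array([[ 0.9677,  0.2521, -0.0001],
       [ 0.2521, -0.9677,  0.0019],
       [ 0.0004, -0.0019, -1.    ]]), 'ft_force': array([0.3909, 0.3288, 0.0723]), 'torque': array([-0.0288, -0.0044,  0.0068]), 'gripper_force': 0.0, 'finger_gap': 0.9985286404947246}
top [[376.0902   0.     318.9232]
 [  0.     376.0902 196.9843]
 [  0.       0.       1.    ]] [0.419  0.0838 1.1372]
side [[374.7684   0.     309.869 ]
 [  0.     374.7684 202.2653]
 [  0.       0.       1.    ]] [ 0.3842 -0.6911  0.7681]
```

View pics/top0.png

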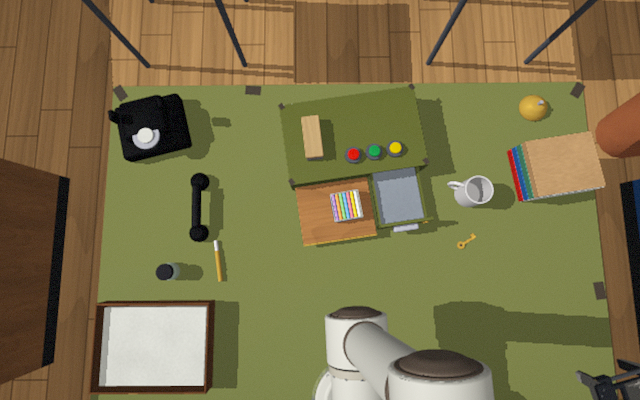

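View pics/side0.png

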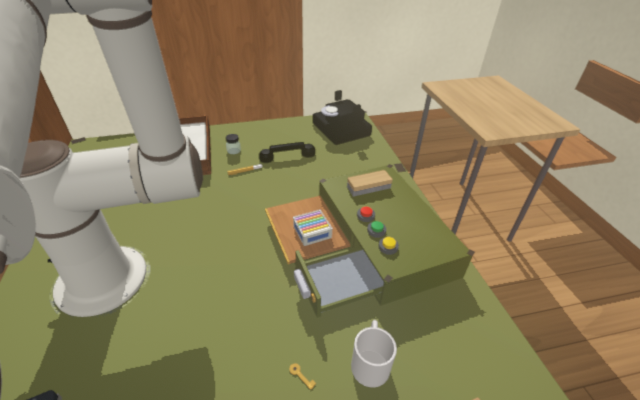

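The top view shows red (354,155), green (374,152) and yellow (396,148). The tin is near (346,205), the open drawer near (398,195), the pull near (405,229), and the cabinet is yawed by a few degrees. Next I measure positions.

```bash
cat > meas.py <<'E'
from h import *
import sys
np.set_printoptions(precision=4,suppress=True)
def buttons(z,win):
    hsv=cv2.cvtColor(z['im'],cv2.COLOR_RGB2HSV); P=cloud(z); o={}
    H,S,V=hsv[...,0].astype(int),hsv[...,1],hsv[...,2]
    for n,mk in dict(red=((H<6)|(H>174)),green=(H>55)&(H<85),yellow=(H>22)&(H<32)).items():
        m=mk&(S>170)&(V>70); w=np.zeros_like(m); w[win[1]:win[3],win[0]:win[2]]=1; m=m&w&(P[...,2]>.08)&(P[...,2]<.13)
        v,u=np.nonzero(m); h=np.median(P[m][:,2]); o[n]=ray(z,u.mean(),v.mean(),h); print(n,len(u),u.mean(),v.mean(),'h',h,o[n],np.median(P[m],0))
    return o
if __name__=='__main__':
    z=load('top0'); o=buttons(z,(330,130,420,170))
    d=o['red']-o['yellow']; print('spacing',np.linalg.norm(d),'y axis dir',d[:2]/np.linalg.norm(d), 'yaw',np.arctan2(-d[0],d[1]))
    P=cloud(z); 
    m=(abs(P[...,2]-.09)<.006)&(P[...,0]>.3)&(P[...,0]<.75)&(P[...,1]<.2)&(P[...,1]>-.25)
    n,l,s,c=cv2.connectedComponentsWithStats(m.astype(np.uint8)); k=1+np.argmax(s[1:,4]); q=P[l==k][:,:2].astype(np.float32)
    r=cv2.minAreaRect(q); print('cab',r); print(cv2.boxPoints(r))
    hsv=cv2.cvtColor(z['im'],cv2.COLOR_RGB2HSV)
    for nm,lo,hi,win in(('tin',.066,.09,(310,180,368,235)),('pull',.055,.075,(380,215,425,240)),('drfloor',.015,.036,(370,165,430,222)),('board',.03,.05,(285,180,380,250))):
        m=np.zeros(P.shape[:2],bool); m[win[1]:win[3],win[0]:win[2]]=1; m&=(P[...,2]>lo)&(P[...,2]<hi)
        q=P[m]; r=cv2.minAreaRect(q[:,:2].astype(np.float32)); print(nm,m.sum(),np.median(q[:,2]),r)
E
python3 meas.py
```

```text
red 97 353.0927835051546 153.82474226804123 h 0.11115355187558221 [ 0.6867 -0.0081  0.1112] [ 0.6863 -0.0079  0.1112]
green 89 374.13483146067415 150.6067415730337 h 0.11088481420598856 [ 0.6955 -0.0673  0.1109] [ 0.695  -0.0669  0.1109]
yellow 101 395.0 147.33663366336634 h 0.11085543340822784 [ 0.7044 -0.1261  0.1109] [ 0.7044 -0.126   0.1109]
spacing 0.11926682257245914 y axis dir [-0.1486  0.9889] yaw 0.14910272249388173
cab ((0.6984226107597351, -0.01734231412410736), (0.1453399509191513, 0.40632572770118713), 5.996296405792236)
[[ 0.6049  0.1771]
 [ 0.6474 -0.227 ]
 [ 0.7919 -0.2118]
 [ 0.7495  0.1923]]
tin 803 0.07390953188371487 ((0.5662784576416016, 0.040428537875413895), (0.12541832029819489, 0.12919184565544128), 9.470990180969238)
pull 175 0.06273729782314248 ((0.4839986562728882, -0.14764562249183655), (0.018241818994283676, 0.12625111639499664), 8.107460021972656)
drfloor 2326 0.025897355576303856 ((0.5847832560539246, -0.151502788066864), (0.15489694476127625, 0.15933595597743988), 7.700270652770996)
board 3597 0.04038983851905843 ((0.5376260280609131, 0.03520078957080841), (0.1748988777399063, 0.24949948489665985), 8.191810607910156)
```

```bash
cat > m2.py <<'E'
from h import *
np.set_printoptions(precision=1,suppress=True,linewidth=150)
a=.149; ex=np.array([np.cos(a),np.sin(a)]); ey=np.array([-np.sin(a),np.cos(a)])
def stat(tag):
    z=load(tag); P=cloud(z).reshape(-1,3); C=np.stack([P[:,:2]@ex,P[:,:2]@ey,P[:,2]],-1)*1000
    return z,P,C
def ext(nm,C,x,y,zz):
    q=C[(C[:,0]>x[0])&(C[:,0]<x[1])&(C[:,1]>y[0])&(C[:,1]<y[1])&(C[:,2]>zz[0])&(C[:,2]<zz[1])]
    print(nm,len(q),'x',np.percentile(q[:,0],[0,2,50,98,100]),'y',np.percentile(q[:,1],[0,2,50,98,100]),'z',np.median(q[:,2]))
if __name__=='__main__':
    for tag in('top0','side0'):
        z,P,C=stat(tag); print(tag)
        for n,p in dict(red=(.6867,-.0081),green=(.6955,-.0673),yel=(.7044,-.1261)).items(): print(n,np.dot(p,ex)*1e3,np.dot(p,ey)*1e3)
        ext('cabtop',C,(560,900),(-350,120),(88,93))
        ext('tin',C,(480,640),(-110,20),(69,78))
        ext('panel',C,(420,560),(-330,-130),(80,88))
        ext('pull',C,(400,520),(-330,-130),(60,66))
        ext('rimfloor',C,(430,600),(-330,-130),(23,29))
        ext('rims',C,(480,590),(-330,-120),(34,39.5))
        ext('board',C,(400,640),(-200,190),(39,43))
E
python3 m2.py
```

```text
top0
red 677.88893964921 -109.95037744941894
green 677.8032380587906 -169.80079645578346
yel 677.8758081852737 -229.27049238216884
cabtop 6810 x [621.6 626.5 743.  857.9 867.6] y [-323.3 -312.8 -131.6   73.    84.8] z 89.85441127428052
tin 749 x [503.9 505.5 545.6 623.4 624.1] y [-109.6 -107.1  -67.4  -28.7   18.6] z 73.89526968047166
panel 186 x [465.3 465.6 470.5 475.4 475.8] y [-301.3 -298.6 -228.6 -156.3 -152.5] z 83.37837496610432
pull 125 x [447.8 448.2 456.4 465.9 469.7] y [-273.7 -261.1 -228.  -185.7 -153. ] z 62.77633337488434
rimfloor 1491 x [465.3 480.4 538.4 597.5 600. ] y [-295.4 -291.8 -229.2 -166.9 -153. ] z 25.83913412968503
rims 220 x [480.6 481.8 537.2 586.9 587.7] y [-300.5 -299.3 -159.8 -121.9 -120. ] z 37.848654365656095
board 2305 x [449.  453.  527.1 620.3 626.9] y [-193.4 -143.4  -16.8   66.1   79.2] z 40.787522670836005
side0
red 677.88893964921 -109.95037744941894
green 677.8032380587906 -169.80079645578346
yel 677.8758081852737 -229.27049238216884
cabtop 7098 x [618.8 623.7 740.4 855.5 868.7] y [-321.5 -315.1 -180.5   70.1   83.4] z 89.81796902095057
tin 728 x [501.  502.4 543.9 621.5 623.3] y [-109.6 -108.   -69.7  -26.7   15.6] z 74.09042898548955
panel 244 x [462.8 463.3 467.6 473.  473.8] y [-301.7 -299.8 -234.4 -156.1 -152.9] z 83.63794397309644
pull 224 x [445.1 446.4 456.6 465.6 471.7] y [-302.6 -300.9 -230.6 -177.8 -156.2] z 62.77636413173795
rimfloor 1896 x [462.2 488.1 541.8 597.6 600. ] y [-302.9 -297.9 -230.  -162.6 -140.5] z 25.90064589843014
rims 327 x [480.5 485.7 535.5 587.3 589. ] y [-299.6 -298.8 -161.8 -123.  -120. ] z 37.539694817078136
board 2096 x [445.8 449.5 511.8 618.2 636.8] y [-199.8 -144.6  -47.3   66.6   76.1] z 40.8335683211143
```

The measurements agree with the given sizes. In cabinet-aligned axes (mm), the front face is at x≈622, the panel at 465–475 and the drawer mid y at −229. The tin centre is at (544, −68), so the drawer is about 157 mm open. I set the fingers slightly apart as a wide pusher and swing over.

Request:
move_arm(
  moves=[
    [[0.245,0.405,0],[0,0,0.93]],
    [[0.245,0.405,0],[0,0,0.93]],
    [[0.245,0.405,0],[0,0,0.93]],
    [[0.245,0.405,0],[0,0,0.93]],
    [[0.245,0.405,0],[0,0,0.93]],
    [[0.245,0.405,0],[0,0,0.93]],
    [[0.245,0.405,0],[0,0,0.93]],
    [[0.245,0.405,0],[0,0,0.93]],
    [[0.245,0.405,0],[0,0,0.93]],
    [[0.245,0.405,0],[0,0,0.93]],
  ],
  fingers=0.7,
)

```text
t: 0.93
tool_pos: [0.343, -0.2271, 0.2362]
orientation: [[0.547, 0.837, 0.001], [0.837, -0.547, 0.003], [0.003, -0.001, -1.0]]
ft_force: [0.1, -0.1, -0.2]
finger_gap: 0.307
gripper_force: 0.0
```

Request:
move_arm(
  moves=[
    [[0.243,0.403,0],[0,0,0.927]],
    [[0.243,0.403,0],[0,0,0.927]],
    [[0.243,0.403,0],[0,0,0.927]],
    [[0.243,0.403,0],[0,0,0.927]],
    [[0.243,0.403,0],[0,0,0.927]],
    [[0.243,0.403,0],[0,0,0.927]],
    [[0.243,0.403,0],[0,0,0.927]],
    [[0.243,0.403,0],[0,0,0.927]],
    [[0.243,0.403,0],[0,0,0.927]],
    [[0.243,0.403,0],[0,0,0.927]],
  ],
)

```text
t: 1.77
tool_pos: [0.537, 0.0947, 0.2355]
orientation: [[-0.147, 0.989, -0.0], [0.989, 0.147, 0.002], [0.002, -0.0, -1.0]]
ft_force: [0.8, -0.2, 0.9]
finger_gap: 0.299
gripper_force: 0.0
```

```bash
python3 - <<'E'
from h import *
np.set_printoptions(precision=4,suppress=True)
s=arm.state(); print(s['tool_pos'],s['orientation'],s['joint_pos'])
im,d,m=cap('wrist','w1'); print(m)
E
```

```text
[0.537  0.0947 0.2355] [[-0.147   0.9891 -0.0004]
 [ 0.9891  0.147   0.0023]
 [ 0.0023 -0.     -1.    ]] [-0.0484  0.0825  1.6821  0.0023  1.3775 -0.1963]
{'camera_matrix': array([[309.7069,   0.    , 318.582 ],
       [  0.    , 309.7069, 198.6923],
       [  0.    ,   0.    ,   1.    ]]), 'R': array([[ 0.9893,  0.146 ,  0.0005],
       [ 0.1408, -0.9547,  0.2622],
       [ 0.0387, -0.2593, -0.965 ]]), 't': array([-0.5454, -0.0136,  0.3938])}
```

View pics/w1.png

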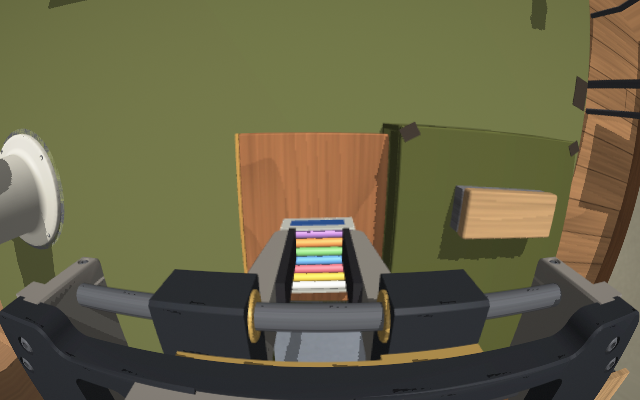

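The wrist view shows the tin aligned and centred between the fingers (chalk about x=317, left face at row ~223). I descend beside it.

Request:
move_arm(
  moves=[
    [[0,0,-0.05],[0,0,0]],
    [[0,0,-0.1],[0,0,0]],
    [[0,0,-0.14],[0,0,0]],
    [[0,0,-0.17],[0,0,0]],
    [[0,0,-0.19],[0,0,0]],
    [[0,0,-0.2],[0,0,0]],
    [[0,0,-0.206],[0,0,0]],
    [[0,0,-0.208],[0,0,0]],
    [[0,0,-0.208],[0,0,0]],
  ],
)

```text
t: 2.57
tool_pos: [0.5359, 0.0894, 0.071]
orientation: [[-0.142, 0.99, 0.001], [0.99, 0.142, -0.0], [-0.0, 0.001, -1.0]]
ft_force: [0.1, -0.0, 0.1]
finger_gap: 0.299
gripper_force: 0.0
```

Request:
move_arm(
  moves=[
    [[0.0015,-0.01,0],[0,0,0]],
    [[0.003,-0.02,0],[0,0,0]],
    [[0.0045,-0.03,0],[0,0,0]],
    [[0.006,-0.04,0],[0,0,0]],
    [[0.0075,-0.05,0],[0,0,0]],
    [[0.009,-0.06,0],[0,0,0]],
    [[0.0105,-0.07,0],[0,0,0]],
    [[0.012,-0.08,0],[0,0,0]],
    [[0.0135,-0.09,0],[0,0,0]],
    [[0.015,-0.1,0],[0,0,0]],
  ],
)

```text
t: 3.4
tool_pos: [0.5473, 0.0092, 0.0702]
orientation: [[-0.142, 0.99, -0.0], [0.99, 0.142, 0.0], [0.0, -0.0, -1.0]]
ft_force: [-0.4, 2.6, 2.5]
finger_gap: 0.3
gripper_force: 1.3
```

```bash
python3 - <<'E'
from h import *
cap('top','top1')
from m2 import *
z,P,C=stat('top1'); np.set_printoptions(precision=1,suppress=True)
ext('tin',C,(480,600),(-220,-80),(66,80)); ext('panel',C,(420,500),(-330,-130),(80,88))
im=cv2.imread('pics/top1.png')[150:250,280:440]; cv2.imwrite('pics/top1c.png',cv2.resize(im,None,fx=4,fy=4,interpolation=cv2.INTER_CUBIC))
E
```

```text
tin 54 x [501.7 502.1 508.9 519.3 519.4] y [-140.5 -140.4 -127.1  -89.1  -85.9] z 72.86928585587214
panel 172 x [465.2 465.5 470.6 475.3 475.8] y [-301.7 -299.4 -231.4 -163.  -160.8] z 83.60996330427979
```

View pics/top1c.png

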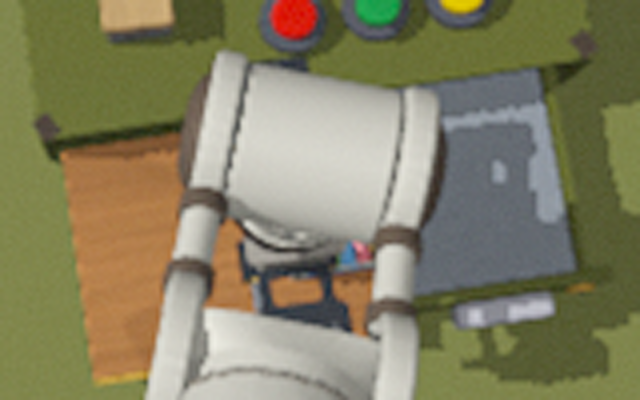

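The arm hides most of the tin, but a sliver at crop (355,255) shows it moving as expected, with 2.6 N of friction. I continue.

Request:
move_arm(
  moves=[
    [[0.0012,-0.008,0],[0,0,0]],
    [[0.0024,-0.016,0],[0,0,0]],
    [[0.0036,-0.024,0],[0,0,0]],
    [[0.0048,-0.032,0],[0,0,0]],
    [[0.006,-0.04,0],[0,0,0]],
    [[0.0072,-0.048,0],[0,0,0]],
    [[0.0084,-0.056,0],[0,0,0]],
    [[0.0096,-0.064,0],[0,0,0]],
    [[0.0108,-0.072,0],[0,0,0]],
    [[0.012,-0.08,0],[0,0,0]],
  ],
)

```text
t: 4.28
tool_pos: [0.5567, -0.0547, 0.0699]
orientation: [[-0.142, 0.99, -0.001], [0.99, 0.142, 0.0], [0.0, -0.001, -1.0]]
ft_force: [-0.3, 1.3, -0.6]
finger_gap: 0.296
gripper_force: 0.5
```

```bash
python3 - <<'E'
from h import *
cap('side','side1')
im=cv2.imread('pics/side1.png')[150:350,220:480]; cv2.imwrite('pics/side1c.png',cv2.resize(im,None,fx=3,fy=3,interpolation=cv2.INTER_CUBIC))
E
```

```text
(no output)
```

View pics/side1c.png

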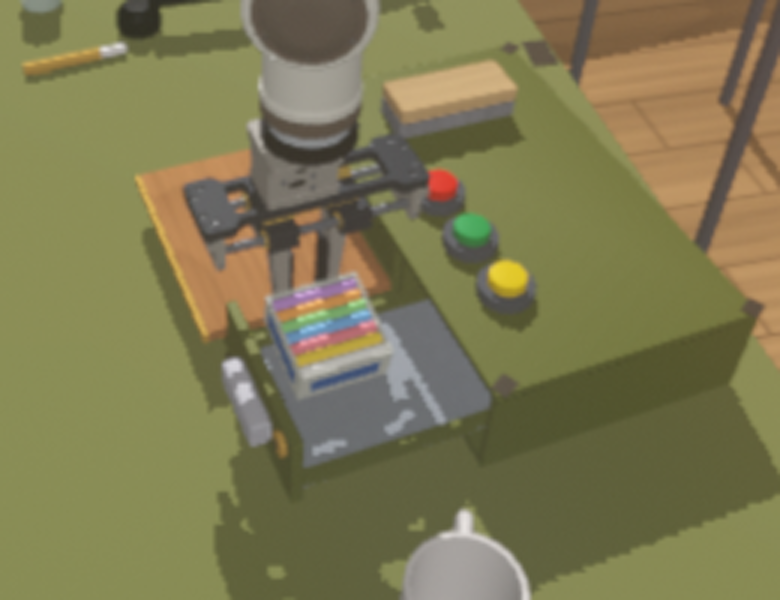

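The tin (crop 330,335) is tipping gently into the drawer, with its rear edge on the board's end. I push it the rest of the way.

Request:
move_arm(
  moves=[
    [[0.0007,-0.005,0],[0,0,0]],
    [[0.0015,-0.01,0],[0,0,0]],
    [[0.0022,-0.015,0],[0,0,0]],
    [[0.003,-0.02,0],[0,0,0]],
    [[0.0038,-0.025,0],[0,0,0]],
    [[0.0045,-0.03,0],[0,0,0]],
    [[0.0053,-0.035,0],[0,0,0]],
    [[0.006,-0.04,0],[0,0,0]],
    [[0.0065,-0.043,0],[0,0,0]],
    [[0.0065,-0.043,0],[0,0,0]],
  ],
)

```text
t: 5.17
tool_pos: [0.5623, -0.0892, 0.0703]
orientation: [[-0.142, 0.99, 0.0], [0.99, 0.142, -0.001], [-0.001, 0.0, -1.0]]
ft_force: [0.6, -0.5, 0.1]
finger_gap: 0.299
gripper_force: 0.0
```

```bash
cat > t.py <<'E'
from m2 import *
import sys
cap('side',sys.argv[1]); z,P,C=stat(sys.argv[1])
D=C.reshape(400,640,3)
hsv=cv2.cvtColor(z['im'],cv2.COLOR_RGB2HSV)
m=(D[...,2]>46)&(D[...,2]<78)&(D[...,0]>485)&(D[...,0]<600)&(D[...,1]>-292)&(D[...,1]<-183)
q=D[m]; t=q[(q[:,2]>np.percentile(q[:,2],30))]
A=np.c_[t[:,:2],np.ones(len(t))]; c=np.linalg.lstsq(A,t[:,2],rcond=None)[0]
print(len(q),'top z',np.percentile(q[:,2],[5,50,95]),'x',np.percentile(q[:,0],[1,99]),'y',np.percentile(q[:,1],[1,99]),'slope',(c*1000))
ext('panel',C,(420,520),(-330,-180),(80,88)); ext('pull',C,(420,520),(-330,-180),(60,65))
E
python3 t.py side2
```

```text
1011 top z [50.1 58.9 61.6] x [499.2 579. ] y [-262.4 -183.5] slope [   -0.3     0.  59886.5]
panel 208 x [462.8 463.3 467.7 473.7 517.5] y [-301.9 -300.6 -247.6 -181.5 -180.3] z 83.46290851004571
pull 273 x [445.2 446.4 459.3 518.7 519.6] y [-301.8 -298.2 -229.7 -185.6 -180.1] z 61.94052702079978
```

The tin lies flat (top z≈60 mm) at about (−32, +7) mm in the drawer frame. I back off, lift, and rotate so the fingers' span matches the pull.

Request:
move_arm(
  moves=[
    [[-0.002,0.012,0],[0,0,0]],
    [[-0.002,0.015,0.03],[0,0,0]],
    [[-0.002,0.015,0.07],[0,0,0]],
    [[-0.002,0.015,0.11],[0,0,0]],
    [[-0.05,0,0.11],[0,0,0.15]],
    [[-0.1,-0.04,0.11],[0,0,0.3]],
    [[-0.14,-0.07,0.11],[0,0,0.46]],
    [[-0.166,-0.097,0.11],[0,0,0.62]],
    [[-0.166,-0.097,0.11],[0,0,0.78]],
    [[-0.166,-0.097,0.11],[0,0,0.94]],
  ],
)

```text
t: 6.05
tool_pos: [0.4278, -0.1669, 0.1584]
orientation: [[-0.748, 0.664, 0.0], [0.664, 0.748, -0.001], [-0.001, -0.001, -1.0]]
ft_force: [0.1, 1.3, 0.6]
finger_gap: 0.299
gripper_force: 0.0
```

Request:
move_arm(
  moves=[
    [[0,0,0],[0,0,0.159]],
    [[0,0,0],[0,0,0.318]],
    [[0,0,0],[0,0,0.477]],
    [[0,0,0],[0,0,0.63]],
    [[0,0,0],[0,0,0.79]],
    [[0,0,0],[0,0,0.95]],
    [[0,0,0],[0,0,1]],
    [[0,0,0],[0,0,1]],
  ],
)

```text
t: 6.72
tool_pos: [0.4294, -0.1654, 0.1583]
orientation: [[-0.998, -0.058, 0.0], [-0.058, 0.998, -0.0], [-0.0, -0.0, -1.0]]
ft_force: [-0.2, 0.3, -1.1]
finger_gap: 0.303
gripper_force: 0.0
```

Request:
move_arm(
  moves=[
    [[0,0,-0.03],[0,0,0.115]],
    [[0,0,-0.06],[0,0,0.115]],
    [[0,0,-0.09],[0,0,0.115]],
    [[0,-0.002,-0.108],[0,0,0.115]],
    [[0,-0.002,-0.116],[0,0,0.115]],
    [[0,-0.002,-0.116],[0,0,0.115]],
  ],
)

```text
t: 7.22
tool_pos: [0.4283, -0.1666, 0.0641]
orientation: [[-0.989, -0.145, -0.002], [-0.145, 0.989, 0.002], [0.002, 0.002, -1.0]]
ft_force: [-0.1, -0.1, -0.5]
finger_gap: 0.301
gripper_force: 0.0
```

Request:
move_arm(
  moves=[
    [[0.01,0.0015,0],[0,0,0]],
    [[0.02,0.003,0],[0,0,0]],
    [[0.03,0.0045,0],[0,0,0]],
    [[0.037,0.0056,0],[0,0,0]],
    [[0.043,0.0065,0],[0,0,0]],
    [[0.049,0.0074,0],[0,0,0]],
    [[0.055,0.0083,0],[0,0,0]],
    [[0.062,0.0093,0],[0,0,0]],
    [[0.07,0.0105,0],[0,0,0]],
    [[0.078,0.0117,0],[0,0,0]],
  ],
)

```text
t: 8.05
tool_pos: [0.4921, -0.1583, 0.0654]
orientation: [[-0.989, -0.146, -0.0], [-0.146, 0.989, -0.0], [0.0, -0.0, -1.0]]
ft_force: [-2.0, -1.6, 1.1]
finger_gap: 0.296
gripper_force: 1.2
```

Request:
move_arm(
  moves=[
    [[0.008,0.0012,0],[0,0,0]],
    [[0.016,0.0024,0],[0,0,0]],
    [[0.024,0.0036,0],[0,0,0]],
    [[0.032,0.0048,0],[0,0,0]],
    [[0.04,0.006,0],[0,0,0]],
    [[0.048,0.0072,0],[0,0,0]],
    [[0.056,0.0084,0],[0,0,0]],
    [[0.064,0.0096,0],[0,0,0]],
    [[0.072,0.0108,0],[0,0,0]],
    [[0.08,0.012,0],[0,0,0]],
  ],
)

```text
t: 8.88
tool_pos: [0.5562, -0.1486, 0.0653]
orientation: [[-0.989, -0.146, -0.0], [-0.146, 0.989, 0.0], [0.0, 0.0, -1.0]]
ft_force: [-2.3, -1.5, -0.9]
finger_gap: 0.299
gripper_force: 1.2
```

```bash
python3 t.py side3 2>&1 | tail -2; python3 -c "
from m2 import *
s=arm.state();p=s['tool_pos'];print(p[:2]@ex*1e3,p[:2]@ey*1e3,s['ft_force'])
z,P,C=stat('side3');ext('panel',C,(470,618),(-330,-180),(80,86.5))"
```

```text
panel 9 x [514.9 515.  515.7 518.  518.1] y [-258.7 -258.7 -254.4 -246.4 -246.3] z 84.81344349366285
pull 9 x [515.9 515.9 516.7 519.8 519.8] y [-257.  -256.9 -215.5 -204.3 -203.2] z 62.45846879905834
529.2671996793665 -229.45535490957877 [-1.4  0.2  0.9]
panel 42 x [514.9 515.3 556.2 562.9 563.6] y [-301.7 -301.4 -292.2 -246.4 -246.3] z 83.05888111237182
```

Request:
move_arm(
  moves=[
    [[0.008,0.0012,0],[0,0,0]],
    [[0.016,0.0024,0],[0,0,0]],
    [[0.024,0.0036,0],[0,0,0]],
    [[0.032,0.0048,0],[0,0,0]],
    [[0.04,0.006,0],[0,0,0]],
    [[0.048,0.0072,0],[0,0,0]],
    [[0.056,0.0084,0],[0,0,0]],
    [[0.062,0.0093,0],[0,0,0]],
    [[0.067,0.01,0],[0,0,0]],
    [[0.071,0.0106,0],[0,0,0]],
  ],
)

```text
t: 9.77
tool_pos: [0.6123, -0.1401, 0.0652]
orientation: [[-0.989, -0.146, -0.002], [-0.146, 0.989, 0.0], [0.002, 0.0, -1.0]]
ft_force: [-14.1, -3.1, 9.5]
finger_gap: 0.301
gripper_force: 7.5
```

Request:
move_arm(
  moves=[
    [[0.002,0.0003,0],[0,0,0]],
    [[0.004,0.0006,0],[0,0,0]],
    [[0.006,0.0009,0],[0,0,0]],
    [[0.007,0.001,0],[0,0,0]],
    [[0.008,0.0012,0],[0,0,0]],
  ],
)

```text
t: 10.18
tool_pos: [0.6127, -0.14, 0.0653]
orientation: [[-0.989, -0.147, -0.017], [-0.147, 0.989, -0.0], [0.017, 0.002, -1.0]]
ft_force: [-29.1, -4.5, 19.6]
finger_gap: 0.298
gripper_force: 14.8
```

The drawer is at a hard stop. I back off and check that it is really shut.

Request:
move_arm(
  moves=[
    [[-0.01,-0.0015,0],[0,0,0]],
    [[-0.03,-0.0045,0],[0,0,0]],
    [[-0.07,-0.01,0],[0,0,0]],
    [[-0.11,-0.016,0.03],[0,0,0]],
    [[-0.11,-0.016,0.07],[0,0,0]],
    [[-0.11,-0.016,0.1],[0,0,0]],
    [[-0.11,-0.016,0.12],[0,0,0]],
    [[-0.11,-0.016,0.12],[0,0,0]],
  ],
)

```text
t: 10.85
tool_pos: [0.5339, -0.1534, 0.1663]
orientation: [[-0.989, -0.146, 0.009], [-0.146, 0.989, -0.004], [-0.008, -0.005, -1.0]]
ft_force: [-0.3, -0.1, 0.1]
finger_gap: 0.301
gripper_force: 0.0
```

```bash
python3 - <<'E'
from m2 import *
for n in('top','side'):
    cap(n,n+'4'); z,P,C=stat(n+'4')
    ext('paneltop',C,(570,700),(-295,-160),(80,85.5)); ext('cabtopfront',C,(590,660),(-295,-170),(88.5,93)); ext('frontleft',C,(590,660),(-310,-170),(40,60))
    ext('cab',C,(590,900),(-310,-100),(88.5,93)); ext('pull',C,(580,640),(-300,-160),(60,65))
im=cv2.imread('pics/side4.png')[200:320,280:440]; cv2.imwrite('pics/side4c.png',cv2.resize(im,None,fx=5,fy=5,interpolation=cv2.INTER_CUBIC))
E
```

```text
paneltop 155 x [611.9 612.2 618.  681.6 688.5] y [-294.7 -289.8 -226.1 -162.4 -160.7] z 83.69648960007574
cabtopfront 371 x [616.5 622.9 641.2 659.2 659.9] y [-294.8 -291.4 -235.4 -173.5 -171. ] z 90.23393539469885
frontleft 67 x [593.8 594.  598.7 612.9 613.5] y [-277.3 -272.7 -223.9 -176.8 -171.8] z 55.59047207318223
cab 3310 x [616.5 626.4 749.1 856.5 864.5] y [-310.  -306.2 -208.5 -104.8 -100. ] z 90.09880519308453
pull 112 x [593.7 594.5 603.9 612.6 613.1] y [-273.2 -261.5 -225.5 -180.  -161.7] z 62.070243546766626
paneltop 177 x [608.7 609.9 614.9 621.  621.3] y [-295.  -291.9 -242.5 -185.6 -177.7] z 83.33019565112417
cabtopfront 569 x [619.  620.6 639.3 658.9 660. ] y [-294.9 -293.5 -238.9 -172.8 -170. ] z 90.0750885497611
frontleft 188 x [590.9 591.4 601.9 617.1 618.5] y [-303.1 -302.5 -259.8 -176.5 -170.8] z 51.37983413300819
cab 4283 x [619.  624.1 744.  854.5 862.4] y [-310.  -306.9 -225.5 -105.7 -100. ] z 89.9385399910025
pull 184 x [591.6 592.6 602.4 611.2 612. ] y [-298.6 -290.8 -232.4 -194.5 -183.6] z 62.42727454685352
```

View pics/side4c.png

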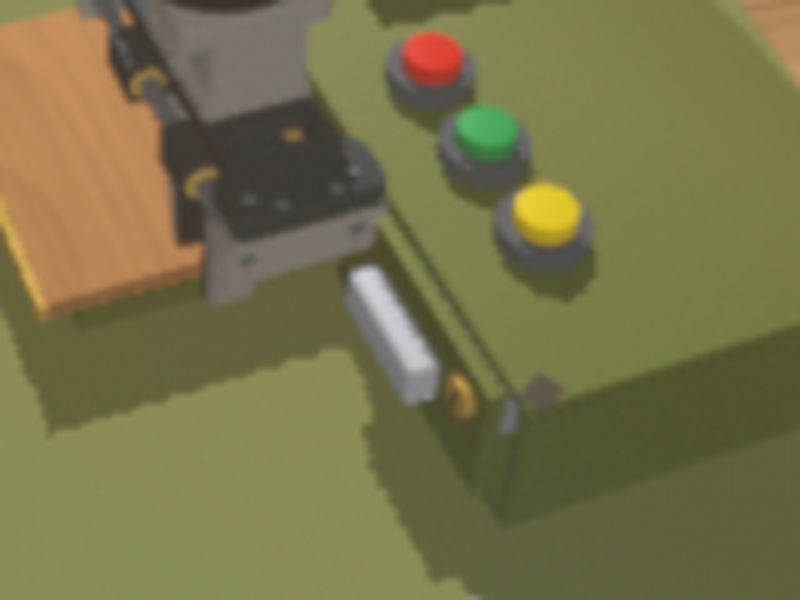

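```bash
python3 - <<'E'
from m2 import *
z,P,C=stat('side4');D=C.reshape(400,640,3)
for v in range(280,287):
    print(v,[ (u,*D[v,u].round().astype(int),*z['im'][v,u]) for u in range(379,385)])
E
```

```text
280 [(379, np.int64(615), np.int64(-303), np.int64(82), np.uint8(87), np.uint8(88), np.uint8(52)), (380, np.int64(618), np.int64(-303), np.int64(81), np.uint8(89), np.uint8(91), np.uint8(63)), (381, np.int64(646), np.int64(-270), np.int64(28), np.uint8(98), np.uint8(100), np.uint8(92)), (382, np.int64(620), np.int64(-307), np.int64(85), np.uint8(96), np.uint8(98), np.uint8(91)), (383, np.int64(620), np.int64(-310), np.int64(88), np.uint8(87), np.uint8(88), np.uint8(69)), (384, np.int64(621), np.int64(-312), np.int64(90), np.uint8(91), np.uint8(90), np.uint8(59))]
281 [(379, np.int64(614), np.int64(-305), np.int64(82), np.uint8(84), np.uint8(86), np.uint8(51)), (380, np.int64(618), np.int64(-302), np.int64(77), np.uint8(89), np.uint8(91), np.uint8(67)), (381, np.int64(645), np.int64(-272), np.int64(26), np.uint8(99), np.uint8(102), np.uint8(96)), (382, np.int64(647), np.int64(-273), np.int64(27), np.uint8(103), np.uint8(106), np.uint8(104)), (383, np.int64(620), np.int64(-311), np.int64(86), np.uint8(90), np.uint8(92), np.uint8(80)), (384, np.int64(621), np.int64(-313), np.int64(88), 
[... 2211 characters left out ...]
nt8(85), np.uint8(86), np.uint8(69)), (384, np.int64(620), np.int64(-317), np.int64(78), np.uint8(79), np.uint8(80), np.uint8(49))]
286 [(379, np.int64(618), np.int64(-302), np.int64(58), np.uint8(87), np.uint8(89), np.uint8(62)), (380, np.int64(636), np.int64(-284), np.int64(26), np.uint8(95), np.uint8(97), np.uint8(84)), (381, np.int64(638), np.int64(-284), np.int64(25), np.uint8(95), np.uint8(97), np.uint8(84)), (382, np.int64(635), np.int64(-293), np.int64(38), np.uint8(90), np.uint8(91), np.uint8(74)), (383, np.int64(620), np.int64(-314), np.int64(72), np.uint8(82), np.uint8(83), np.uint8(59)), (384, np.int64(620), np.int64(-317), np.int64(76), np.uint8(79), np.uint8(80), np.uint8(48))]
```

The panel sits against the cabinet's front (inner face x≈621, cabinet front ≈620.6), travel was 146.6 mm, and 29 N produced no further motion, so the drawer is shut. I close the fingers and go above green.

Request:
move_arm(
  moves=[
    [[0,0,0.02],[0,0,0]],
    [[0.04,0.022,0.02],[0,0,0]],
    [[0.08,0.043,0.02],[0,0,0]],
    [[0.12,0.065,0.02],[0,0,0]],
    [[0.16,0.086,0.02],[0,0,0]],
    [[0.185,0.1,0.02],[0,0,0]],
    [[0.2,0.108,0.02],[0,0,0]],
    [[0.2,0.108,0.01],[0,0,0]],
    [[0.2,0.108,0],[0,0,0]],
    [[0.2,0.108,0],[0,0,0]],
  ],
  fingers=1,
)

```text
t: 11.78
tool_pos: [0.6883, -0.0655, 0.1568]
orientation: [[-0.989, -0.146, -0.007], [-0.146, 0.989, 0.002], [0.006, 0.003, -1.0]]
ft_force: [0.1, 0.8, -0.1]
finger_gap: 0.002
gripper_force: 0.0
```

```bash
python3 - <<'E'
from m2 import *
from meas import buttons
s=arm.state();print(s['tool_pos'],s['ft_force'],s['finger_gap'])
cap('side','side5'); cap('wrist','w5')
im=cv2.imread('pics/side5.png')[140:300,300:500]; cv2.imwrite('pics/side5c.png',cv2.resize(im,None,fx=4,fy=3.75,interpolation=cv2.INTER_CUBIC))
buttons(load('side4'),(330,190,420,270))
E
```

```text
[ 0.6883 -0.0655  0.1568] [ 0.1461  0.7919 -0.0871] 0.002389142453284162
red 84 366.04761904761904 211.14285714285714 h 0.11133745213855158 [ 0.6866 -0.0103  0.1113] [ 0.6868 -0.0099  0.1113]
green 0 nan nan h nan [nan nan nan] [nan nan nan]
yellow 115 388.76521739130436 242.45217391304348 h 0.11150591637285039 [ 0.7033 -0.1285  0.1115] [ 0.7034 -0.1286  0.1115]
  return _methods._mean(a, axis=axis, dtype=dtype,
  ret = ret.dtype.type(ret / rcount)
meas.py:9: RuntimeWarning: Mean of empty slice.
  v,u=np.nonzero(m); h=np.median(P[m][:,2]); o[n]=ray(z,u.mean(),v.mean(),h); print(n,len(u),u.mean(),v.mean(),'h',h,o[n],np.median(P[m],0))
  ret = um.true_divide(
```

View pics/side5c.png

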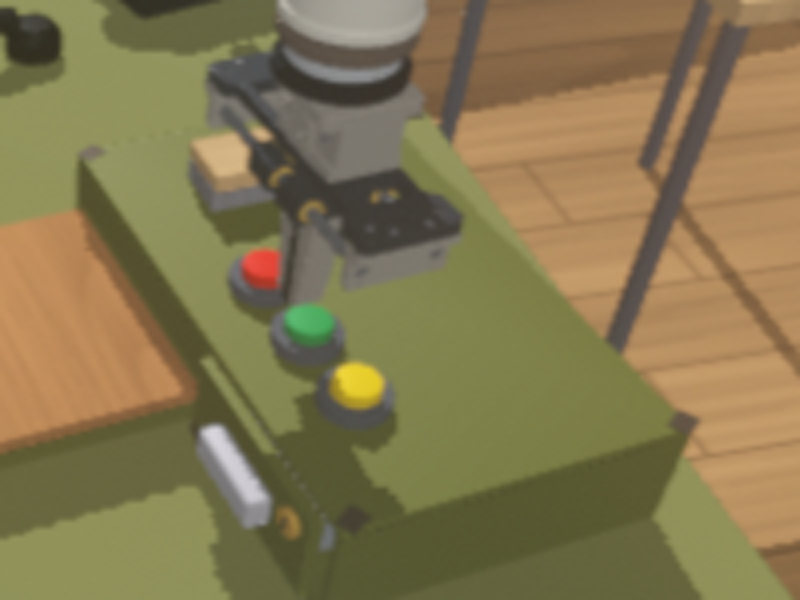

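Fingertips hover just above green (crop 308,325), with red and yellow clear. I correct by a few mm and press slowly.

Request:
move_arm(
  moves=[
    [[0.006,-0.004,0],[0,0,0]],
    [[0.006,-0.004,-0.008],[0,0,0]],
    [[0.006,-0.004,-0.016],[0,0,0]],
    [[0.006,-0.004,-0.022],[0,0,0]],
    [[0.006,-0.004,-0.027],[0,0,0]],
    [[0.006,-0.004,-0.027],[0,0,0]],
  ],
)

```text
t: 12.38
tool_pos: [0.6948, -0.0686, 0.1381]
orientation: [[-0.989, -0.146, -0.002], [-0.146, 0.989, 0.001], [0.002, 0.001, -1.0]]
ft_force: [-1.1, -0.3, -1.0]
finger_gap: 0.008
gripper_force: 0.0
```

Request:
move_arm(
  moves=[
    [[0,0,-0.004],[0,0,0]],
    [[0,0,-0.008],[0,0,0]],
    [[0,0,-0.011],[0,0,0]],
    [[0,0,-0.014],[0,0,0]],
    [[0,0,-0.016],[0,0,0]],
    [[0,0,-0.016],[0,0,0]],
    [[0,0,-0.016],[0,0,0]],
  ],
)

```text
t: 12.97
tool_pos: [0.6961, -0.0688, 0.1284]
orientation: [[-0.989, -0.146, 0.001], [-0.146, 0.989, -0.0], [-0.001, -0.0, -1.0]]
ft_force: [-2.3, 1.0, 6.8]
finger_gap: 0.004
gripper_force: 3.3
```

Request:
move_arm(
  moves=[
    [[0,0,-0.003],[0,0,0]],
    [[0,0,-0.004],[0,0,0]],
    [[0,0,-0.004],[0,0,0]],
  ],
)

```text
t: 13.22
tool_pos: [0.6962, -0.0689, 0.1282]
orientation: [[-0.989, -0.146, 0.001], [-0.146, 0.989, -0.001], [-0.001, -0.001, -1.0]]
ft_force: [-9.8, 2.0, 19.1]
finger_gap: 0.006
gripper_force: 9.6
```

Green is bottomed (19 N, no further motion). I lift and move above red.

Request:
move_arm(
  moves=[
    [[0,0,0.015],[0,0,0]],
    [[0,0,0.035],[0,0,0]],
    [[0,0,0.05],[0,0,0]],
    [[-0.006,0.038,0.05],[0,0,0]],
    [[-0.012,0.075,0.05],[0,0,0]],
    [[-0.012,0.075,0.05],[0,0,0]],
    [[-0.012,0.075,0.04],[0,0,0]],
    [[-0.012,0.075,0.03],[0,0,0]],
    [[-0.012,0.075,0.025],[0,0,0]],
    [[-0.012,0.075,0.025],[0,0,0]],
  ],
)

```text
t: 14.05
tool_pos: [0.6849, -0.0097, 0.1412]
orientation: [[-0.989, -0.145, -0.004], [-0.145, 0.989, 0.001], [0.004, 0.001, -1.0]]
ft_force: [0.2, -0.4, 0.0]
finger_gap: 0.002
gripper_force: 0.0
```

Request:
move_arm(
  moves=[
    [[0,0,-0.005],[0,0,0]],
    [[0,0,-0.01],[0,0,0]],
    [[0,0,-0.014],[0,0,0]],
    [[0,0,-0.017],[0,0,0]],
    [[0,0,-0.02],[0,0,0]],
    [[0,0,-0.022],[0,0,0]],
    [[0,0,-0.022],[0,0,0]],
    [[0,0,-0.022],[0,0,0]],
  ],
)

```text
t: 14.72
tool_pos: [0.6864, -0.0094, 0.1283]
orientation: [[-0.989, -0.146, 0.001], [-0.146, 0.989, -0.001], [-0.001, -0.001, -1.0]]
ft_force: [-4.9, -2.1, 9.6]
finger_gap: 0.006
gripper_force: 4.9
```

Red is bottomed at the same height as green. I lift clear and check.

Request:
move_arm(
  moves=[
    [[0,0,0.02],[0,0,0]],
    [[0,0,0.05],[0,0,0]],
    [[0,0,0.09],[0,0,0]],
    [[-0.04,0,0.12],[0,0,0]],
    [[-0.08,0,0.15],[0,0,0]],
    [[-0.12,0.03,0.15],[0,0,0]],
    [[-0.15,0.06,0.15],[0,0,0]],
    [[-0.17,0.09,0.15],[0,0,0]],
    [[-0.17,0.09,0.15],[0,0,0]],
    [[-0.17,0.09,0.15],[0,0,0]],
  ],
)

```text
t: 15.55
tool_pos: [0.5496, 0.0642, 0.2463]
orientation: [[-0.989, -0.148, 0.001], [-0.148, 0.989, -0.0], [-0.001, -0.0, -1.0]]
ft_force: [0.6, -1.0, -0.0]
finger_gap: 0.003
gripper_force: 0.0
```

```bash
python3 - <<'E' 2>/dev/null
from m2 import *
from meas import buttons
cap('side','side6'); z,P,C=stat('side6')
ext('paneltop',C,(570,630),(-295,-160),(80,85.5)); ext('pull',C,(580,640),(-300,-160),(60,65))
buttons(z,(330,190,420,270)); s=arm.state(); print(s['t'],s['ft_force'])
E
```

```text
paneltop 199 x [609.4891 609.6995 614.7639 621.2732 622.3168] y [-293.7271 -291.4101 -232.7684 -163.7225 -160.1691] z 83.50467229174231
pull 177 x [591.4626 592.3473 602.628  610.8394 611.1551] y [-296.2778 -287.0902 -230.7785 -173.5099 -164.2497] z 62.441542540055416
red 85 366.0235294117647 211.27058823529413 h 0.1111009658190762 [ 0.6864 -0.0105  0.1111] [ 0.6866 -0.0112  0.1111]
green 0 nan nan h nan [nan nan nan] [nan nan nan]
yellow 114 388.7543859649123 242.5 h 0.11143607865570516 [ 0.7032 -0.1286  0.1114] [ 0.7038 -0.1281  0.1114]
15.6 [ 0.0067 -0.2525 -0.1236]
```

```bash
python3 -c "
from workcell import arm
print(arm.hand_in())"
```

```text
the job is handed in; nothing more can be done
None
```

I handed the job in at about 15.6 s: the tin was slid flat into the drawer, the drawer pushed shut, then green and red each pressed right down and released; the hand-in gave no verdict, and I didn't recheck the tin after shutting, green's return or the bystanders' positions.

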